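# Ease a mosaic press off by one turn of its hand wheel

### The arm

A 6-joint arm with a two-finger parallel gripper is mounted at the origin on the work surface. World frame = base frame: x ahead of the robot, y to its left, z up, the work surface at z = 0. Lengths are in m, angles in rad, forces in N, time in s.
With the tool pointing down it reaches from about 0.375 to 0.925 m from the base axis. Payload 5.7 kg.
Tool frame: the origin (TCP) lies at the very end of the fingers, on their centre line; the grasp point (between the pads) lies ctrl.grasp_offset behind it (ctrl.grasp_offset is the distance from the TCP to the grasp point, in m); z points along the fingers, y is the direction in which the jaws open and shut (so a half turn about z gives the same grasp; the last joint's range is limited). The gripper opens to 88 mm and grips with 3 to 60 N. Pads are 20 mm wide; open, the fingers measure 115 mm over their backs; the gripper's body (75 mm by 178 mm) begins 61 mm behind the grasp point.
Start: joints at [1.182, 0.359, 1.51, -0, 1.272, -0.115], TCP at [0.162, 0.578, 0.223] pointing down, gripper open.
Joint ranges: [-2.97, 2.97], [-1.01, 2.36], [0.21, 2.38], [-0.96, 4.11], [0.2, 2.71], [-2.98, 2.98]. Speed limits (rad/s): [2.39, 2.39, 3.14, 3.14, 3.14, 3.14].

### API

Orientations are given as a 3x3 rotation matrix whose columns are the frame's x, y, z axes.
In Python, from station import monitor, optics, job_done, ctrl gives the robot as it stands.
- The arm moves only by the shell command python3 -m crank 'ROWS' [OPENING] [FORCE]. ROWS is JSON, a list of rows, each an object with "delta_pos": the shift along the world's x, y, z in m, a list of three; "roll": the turn about the world's z in degrees. In form: [{"delta_pos": [x, y, z], "roll": roll}, ...]. A call has 1 to 10 rows; each row is the pose to reach, as a shift and turn from the pose measured when the call began; what a row does not reach only later rows make up. A row lasts 1/10 s, in which the tool goes at most 50 mm and 8.59 degrees, less where a joint would pass 70% of its speed; a pose out of reach is approached as far as the arm can. A call with a gripper value outside its range is refused whole. OPENING is the finger opening in m, from 0 to 0.0878, set as the call begins (- or left out, the last holds). The fingers move at their own pace and stop on an object; FORCE is the grip in N (left out, the last holds). Time passes only in rows, so rows that repeat a pose let the fingers close. It gives the time, the measured TCP pose, the force and the opening at its end, in the units of the state.
- monitor.get_state(): the state, without advancing time (a new reading comes with each control period).
- optics.capture(name): name is "scene" or "top"; returns a dict with "color" (400x640x3 uint8, red, green, blue), "intrinsics" (3x3 intrinsics, pixels), "rvec" (rotation vector, rad) and "tvec" (3), from world to camera coordinates, as OpenCV has them. Camera axes: x right, y down, z forward; pixel columns grow to the right and rows downward; lengths in m; the calibration is good to about 2 mm. A picture is of the moment at which its call begins. There is no depth.
- job_done(): hands the job in, once; it reports no verdict.
The state is a dict: "time_s": time; "q": joint angles; "joint_vel": joint speeds; "joint_efforts": joint torques, N m; "position": TCP position; "ee_rot": TCP orientation; "wrist_force": force on the tool from outside, world axes, zero at the start; "torque": the same for the moment, N m; "width": opening from 0.0 (shut) to 1.0 (fully open).
Only numpy, scipy, OpenCV 4.12 (cv2) and the standard library are available. Lean on these libraries where they do the work, as an engineer would, in place of code of your own. Each camera call takes 0.05 s, during which the arm holds its last target.

### The job

The mosaic panel in the green bench press has set: ease the press off by pushing its hand wheel round with your fingertips against the upright red handle, anticlockwise seen from above, through exactly one full turn, so that the platen lifts off the panel and the handle comes back to where it began. Only push the handle, do not grip it, and go no farther than the one turn, so that the press keeps its setting for the next panel. Leave the panel lying in the press and the things around it where they are, and finish with your hand clear of everything.

Things in the scene. Friction and masses are not known exactly. Their poses are not given: they have to be found in the camera images.
- press: Fixed green bench screw press; origin at the centre of its underside on the bench, z up, x from front to back, y along the crosshead. Base plate 230 (x) x 310 (y) mm, 24 mm high; two steel columns 28 mm thick at y = +-126 mm; crosshead 58 mm wide and 310 mm long (along y), its top at z = 152 mm, column nuts up to 168 mm; round boss 66 mm across and brass nut up to 180 mm in the middle. It stands at varying places and yaws.
- wheel (a joint): Turn of the hand wheel about its upright axis, rad: 0 at the start, growing anticlockwise seen from above (the way that raises the platen), one full turn = 6.283. Right-handed screw. The wheel has no stop near one turn. Stiff screw friction: about 0.3 N m, that is 3 to 5 N at the handle; it does not run on but stays where it is left.
- wheel_hub (a point): Top of the small brass cap on the hub of the hand wheel, on its axis, above the middle of the press, 227 mm above the bench at the start; it rises 8 mm per turn with the whole wheel. The wheel is dark steel, lies level, 190 mm over its rim; rim tube 20 mm thick on a circle of radius 85 mm, its top face 11 mm below this point; four spokes 15 mm thick. The handle starts at any angle round the wheel.
- handle: Upright red handle on the rim of the hand wheel, over the end of one spoke, 85 mm from the wheel's axis: 25 mm thick, 65 mm tall. Origin at its foot, on its centre line, 220 mm above the bench at the start (4 mm above the top of the rim); z up. It spins freely on its pin, so its own yaw means nothing.
- handle_top (a point): Top of the red handle on its centre line, 65 mm above its foot: 285 mm above the bench at the start, 293 mm after one turn.
- platen (a joint): Height of the platen (dark steel plate 165 x 190 mm in the press, over the panel), m: 0 at the start, when it all but rests on the panel, growing upwards, 0.008 after one full turn of the wheel, which drives it.
- panel: Loose mosaic panel 205 x 195 mm, 17 mm thick (wooden board with blue, ochre and cream tiles), lying in the press on its base plate under the platen; origin at the centre of its underside. Stays there.
- next_panel: Bystander: loose mosaic panel 205 x 195 x 17 mm with red, green and cream tiles, lying on the bench on the +y side of the press; origin at the centre of its underside.
- glue_jar: Bystander: jar with a white lid, 68 mm across, 95 mm tall, standing on the -y side of the press; origin at the centre of its underside.
- palette_knife: Bystander: palette knife 233 mm long, wooden handle 20 mm thick, lying on the bench on the -y side of the press beyond the jar; origin at the middle of its length on the bench, x towards the blade.
- grout_float: Bystander: grouting float 55 x 100 mm, 54 mm tall, with a wooden bow handle, lying behind the press (+x side); origin at the centre of its underside.

How it is judged:
On the way, in this order (a step that is already met when the one before it is completed fails the run):
1. the fingers push the handle and the wheel has begun to turn anticlockwise (over 0.5 rad) (value of joint wheel above 0.5 rad and contact force between the fingers and handle above 0.3 N).
2. the wheel is past half a turn, still pushed by its handle (value of joint wheel above 3.2 rad and contact force between the fingers and handle above 0.3 N).
At the end, for the whole second after the job is handed in: The hand wheel stands at rest one full turn anticlockwise from its start, within 0.3 rad (17 degrees, 25 mm at the handle), the platen therefore 8 mm (within 0.6 mm) higher; the panel still lies in the press within 8 mm of its place, and the bystanders within 20 mm of theirs (value of joint wheel between 5.9832 and 6.5832 rad and velocity of joint wheel between -0.03 and 0.03 rad/s and value of joint platen between 0.0074 and 0.0086 m and distance of panel from where it was at the start of the episode below 0.008 m and distance of each of next_panel, glue_jar, palette_knife, grout_float from where it was at the start of the episode below 0.02 m); the robot touches nothing.
It fails at once if the wheel is pushed more than 0.5 rad beyond one turn (value of joint wheel above 6.7832 rad).
It fails at once if the wheel is turned the wrong way by more than 0.3 rad, which jams the platen down on the panel (value of joint wheel below -0.3 rad).
It fails at once if the handle is gripped: it is between the fingers and held (horizontal distance between the grasp point and handle_top below 0.016 m and z of the grasp point in the frame of handle_top below 0.004 m and contact force between the fingers and handle above 1 N).
It fails at once if the panel in the press is shoved (over 15 mm) (distance of panel from where it was at the start of the episode above 0.015 m).
It fails at once if a bystander is lifted, carried or pushed away (over 30 mm) (distance of any of next_panel, glue_jar, palette_knife, grout_float from where it was at the start of the episode above 0.03 m).
It also fails if it takes over 51 s, if anything falls off the work surface, if the arm or the gripper's body presses on something with over 40 N, if the wrist force passes 120 N, or if a joint passes its speed limit or range.

## Working session

There is one attempt and no reset: what is moved stays moved. The work goes in short steps, Python scripts to look and compute and a shell command to move; the robot and the scene stay as the last step left them, time stands still between calls to the robot, and variables do not carry over. Pictures are saved under pics/ and viewed, and the job is handed in when it is done.

```bash
ls; mkdir -p pics
python3 - <<'E'
from station import monitor, optics, ctrl
import cv2
print(ctrl.grasp_offset)
s=monitor.get_state(); print(s)
for n in("scene","top"):
    c=optics.capture(n); cv2.imwrite(f"pics/{n}0.png",c["color"][:,:,::-1]); print(c["intrinsics"],c["rvec"],c["tvec"])
E
```

```text
pics
0.0187
{'time_s': 0.0, 'q': array([ 1.18194441e+00,  3.59464948e-01,  1.51141059e+00, -3.90683768e-05,
        1.27249109e+00, -1.15142249e-01]), 'joint_vel': array([ 0.00063323,  0.00070456,  0.00069469,  0.00127861,  0.00093658,
       -0.00098516]), 'joint_efforts': array([-8.89811872e-04, -5.15371978e+01, -2.70734972e+01,  6.76896586e-02,
        3.45849304e-02, -8.76169656e-05]), 'position': array([0.1619698 , 0.57702064, 0.22184175]), 'ee_rot': array([[-9.62777840e-01,  2.70293216e-01, -6.38006649e-04],
       [ 2.70293918e-01,  9.62776431e-01, -1.65569940e-03],
       [ 1.66733448e-04, -1.76652001e-03, -9.99998426e-01]]), 'wrist_force': array([ 0.44520995,  0.43063298, -0.28100706]), 'torque': array([-0.02234028, -0.00067715, -0.01452032]), 'width': 0.9966376917542269}
[[489.06813025   0.         319.42653421]
 [  0.         489.06813025 203.84243802]
 [  0.           0.           1.        ]] [ 1.87332002  1.62241683 -0.63634926] [-0.15762358 -0.29424427  2.02354555]
[[492.43294296   0.         323.88972609]
 [  0.         492.43294296 199.31282792]
 [  0.           0.           1.        ]] [ 2.10345409 -2.10589354  0.2272003 ] [0.08387935 0.62737071 1.38572523]
```

View pics/scene0.png

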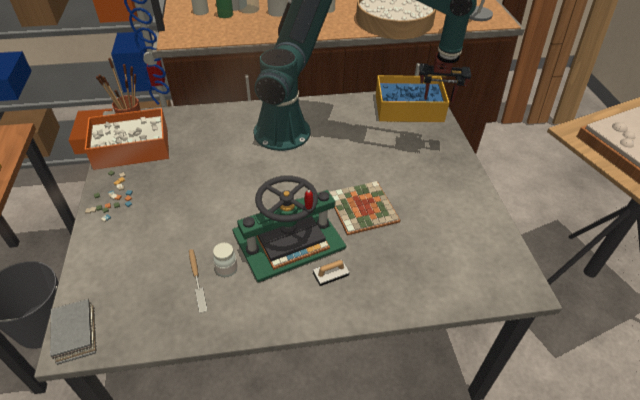

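View pics/top0.png

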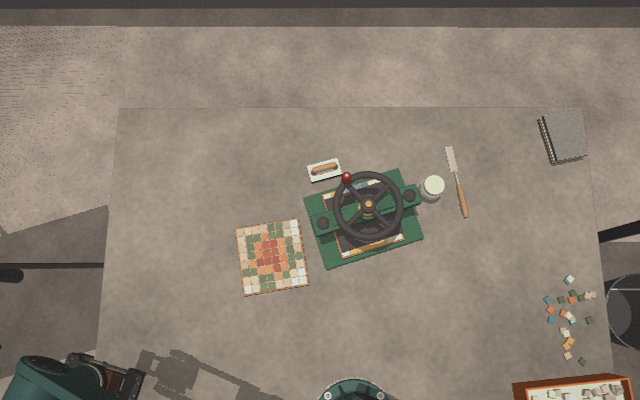

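The scene view shows the press at about (290,235), with the wheel around (287,200) and the red handle at (309,199). The top view shows the hub at about (368,204) and the handle at about (347,178). The grouting float is nearby at (324,170).

```bash
cat > h.py <<'E'
import numpy as np, cv2
from station import monitor, optics, ctrl
def cam(n):
    c=optics.capture(n); R=cv2.Rodrigues(np.array(c["rvec"]))[0]; t=np.array(c["tvec"]).ravel()
    return c["color"],np.array(c["intrinsics"]),R,t
def ray(C,u):
    _,K,R,t=C; d=R.T@np.linalg.inv(K)@np.array([u[0],u[1],1.]); return -R.T@t,d
def plane(C,u,z):
    o,d=ray(C,u); return o+d*(z-o[2])/d[2]
def proj(C,p):
    _,K,R,t=C; q=K@(R@np.array(p)+t); return q[:2]/q[2]
def red(C,box):
    x0,y0,x1,y1=box; im=C[0][y0:y1,x0:x1].astype(int)
    m=((im[...,0]>70)&(im[...,0]>2.2*im[...,1])&(im[...,0]>2.2*im[...,2])).astype(np.uint8)
    n,l,s,c=cv2.connectedComponentsWithStats(m)
    if n<2: return None
    k=1+np.argmax(s[1:,4]); ys,xs=np.nonzero(l==k); return np.c_[xs+x0,ys+y0]
def tri(A,u,B,v):
    o1,d1=ray(A,u);o2,d2=ray(B,v);d1/=np.linalg.norm(d1);d2/=np.linalg.norm(d2)
    s=np.linalg.lstsq(np.c_[d1,-d2],o2-o1,rcond=None)[0]
    a=o1+s[0]*d1;b=o2+s[1]*d2; return (a+b)/2,np.linalg.norm(a-b)
E
python3 - <<'E'
from h import *
S=cam("scene");T=cam("top")
for n,C,b in(("s",S,(240,165,350,235)),("t",T,(310,150,430,250))):
    x0,y0,x1,y1=b
    im=C[0][y0:y1,x0:x1,::-1]; cv2.imwrite(f"pics/z{n}.png",cv2.resize(im,None,fx=6,fy=6,interpolation=cv2.INTER_NEAREST))
    r=red(C,b); print(n,len(r),r.min(0),r.max(0),r.mean(0))
    # brass
    h=cv2.cvtColor(im.copy(),cv2.COLOR_BGR2HSV); 
    m=cv2.inRange(h,(10,110,110),(30,255,255)); nn,l,s,c=cv2.connectedComponentsWithStats(m)
    for i in range(1,nn):
        if s[i,4]>5: print(s[i],c[i]+[x0,y0], plane(C,c[i]+[x0,y0],.225))
E
```

```text
s 123 [305 192] [312 208] [308.41463415 199.76422764]
[44 26  6  5 23] [286.2173913  192.91304348] [ 0.57951561 -0.03155968  0.225     ]
[107  32   3   8  17] [348.29411765 199.88235294] [0.6330885 0.1470531 0.225    ]
[41 39 13  7 44] [287.34090909 207.34090909] [ 0.63903713 -0.03439859  0.225     ]
[95 41 15 28 37] [341.45945946 220.16216216] [0.70961685 0.11254945 0.225     ]
t 43 [342 172] [350 181] [345.53488372 176.88372093]
[ 2 13 24  9 65] [324.15384615 166.35384615] [0.6829368 0.0818833 0.225    ]
[22 41  3  6 13] [332.84615385 193.15384615] [0.60943484 0.05903431 0.225     ]
[33 40  3  3  6] [344.16666667 191.33333333] [0.61432119 0.02914583 0.225     ]
[12 44  6 17 24] [324.54166667 202.875     ] [0.58325887 0.08095603 0.225     ]
[55 51  7  6 37] [368.08108108 203.45945946] [ 0.5815186  -0.03326705  0.225     ]
[48 54  3  6  9] [359.11111111 206.77777778] [ 0.5726664  -0.00959546  0.225     ]
[53 63  9  3 16] [366.625  214.3125] [ 0.55255585 -0.02888091  0.225     ]
[63 89 15 10 64] [379.578125 242.546875] [ 0.47845377 -0.0608141   0.225     ]
[79 89 15  5 20] [396.4  241.05] [ 0.48227955 -0.10428621  0.225     ]
[26 90  3  5  8] [336.875 241.875] [0.48033068 0.04925341 0.225     ]
[55 93  7  6 27] [368.11111111 245.96296296] [ 0.46965469 -0.03108226  0.225     ]
[28 96  2  4  6] [338.5        247.16666667] [0.46663918 0.04516091 0.225     ]
[47 96  7  4 19] [360.52631579 247.94736842] [ 0.46455768 -0.01147492  0.225     ]
```

```bash
sleep 0
```

```text
(no output)
```

View pics/zt.png

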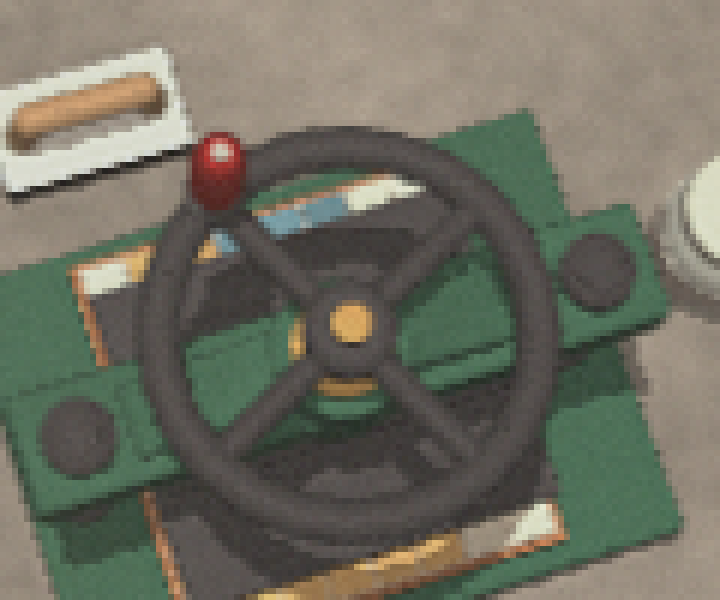

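View pics/zs.png

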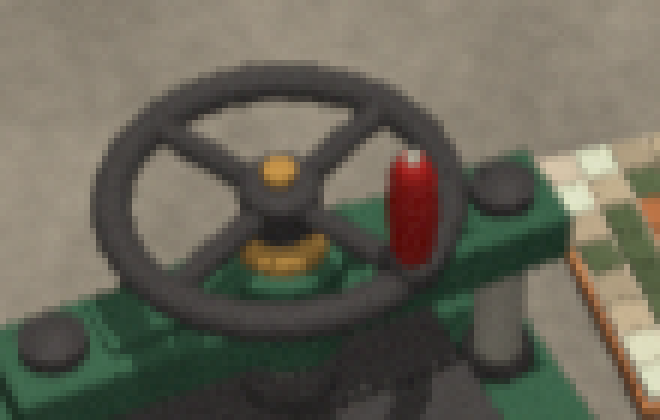

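```bash
cat >> h.py <<'E'
HUB=np.array([.5805,-.0325])
def handle(zmid=.2525):
    S=cam("scene");T=cam("top"); out=[]
    # scene: mask centroid = mid-height of handle; top: likewise approx, both triangulated
    r=red(S,(240,150,350,240)); q=red(T,(300,150,440,255))
    for C,a in((S,r),(T,q)):
        if a is None: print("none");continue
        u=(a.min(0)+a.max(0))/2; p=plane(C,u,zmid)[:2]; d=p-HUB
        print(len(a),u,p.round(4),"r",np.hypot(*d).round(4),"ang",np.degrees(np.arctan2(d[1],d[0])).round(1)); out.append(u)
    if len(out)==2: print("tri",tri(S,out[0],T,out[1]))
E
python3 - <<'E'
from h import *
handle()
S=cam("scene");T=cam("top");print("hub tri",tri(S,(286.2,192.9),T,(368.1,203.5)))
for a in (20,25,28,30,35,40,45):
    p=[*(HUB+.085*np.array([np.cos(np.radians(a)),np.sin(np.radians(a))]))]
    print(a,[proj(C,p+[z]).round(1) for C in(S,T) for z in(.22,.285)])
E
```

```text
124 [308.5 200. ] [0.6444 0.0269] r 0.0872 ang 42.9
44 [346. 177.] [0.646  0.0251] r 0.0872 ang 41.3
tri (array([0.64571706, 0.02594205, 0.25403169]), np.float64(0.0015862296510685233))
hub tri (array([ 0.58111235, -0.03243893,  0.22678853]), np.float64(0.0014409855402443801))
20 [array([298.8, 212.8]), array([298.5, 197. ]), array([356.1, 175. ]), array([357.7, 168.2])]
25 [array([301.1, 211.8]), array([300.8, 196. ]), array([353.6, 176. ]), array([355. , 169.3])]
28 [array([302.4, 211.2]), array([302.1, 195.4]), array([352.1, 176.7]), array([353.5, 170. ])]
30 [array([303.2, 210.8]), array([303., 195.]), array([351.1, 177.2]), array([352.4, 170.6])]
35 [array([305.1, 209.6]), array([305. , 193.8]), array([348.8, 178.7]), array([350. , 172.1])]
40 [array([306.9, 208.2]), array([306.9, 192.4]), array([346.6, 180.3]), array([347.7, 173.8])]
45 [array([308.6, 206.8]), array([308.5, 191. ]), array([344.6, 182.2]), array([345.5, 175.7])]
```

The handle is at about 42° round the wheel, by both views, at radius 87 mm against a nominal 85 mm. The hub triangulates to (0.581, -0.0325, 0.2268). I'll keep the fingers shut and place them about 32° behind the handle.

```bash
python3 -m crank '[{"delta_pos":[0,0,0.05],"roll":0},{"delta_pos":[0.03,-0.03,0.08],"roll":0},{"delta_pos":[0.06,-0.065,0.12],"roll":0},{"delta_pos":[0.09,-0.1,0.12],"roll":0},{"delta_pos":[0.12,-0.135,0.12],"roll":0},{"delta_pos":[0.15,-0.17,0.12],"roll":0},{"delta_pos":[0.18,-0.205,0.12],"roll":0},{"delta_pos":[0.21,-0.24,0.12],"roll":0},{"delta_pos":[0.24,-0.275,0.12],"roll":0},{"delta_pos":[0.27,-0.31,0.12],"roll":0}]' 0 10
```

```text
time_s: 1.4
position: [0.4331, 0.2659, 0.3428]
ee_rot: [[-0.963, 0.27, 0.0], [0.27, 0.963, -0.0], [-0.0, 0.0, -1.0]]
wrist_force: [0.5, 1.1, 0.0]
width: 0.132
```

```bash
python3 -m crank '[{"delta_pos":[0.03,-0.036,0],"roll":0},{"delta_pos":[0.06,-0.072,0],"roll":0},{"delta_pos":[0.09,-0.108,0],"roll":0},{"delta_pos":[0.12,-0.144,0],"roll":0},{"delta_pos":[0.15,-0.18,0],"roll":0},{"delta_pos":[0.18,-0.216,0],"roll":0},{"delta_pos":[0.21,-0.252,0],"roll":0},{"delta_pos":[0.232,-0.284,0],"roll":0},{"delta_pos":[0.232,-0.284,0],"roll":0},{"delta_pos":[0.232,-0.284,0],"roll":0}]'
python3 - <<'E'
from h import *
for n in("scene","top"): 
    C=cam(n);b=(220,120,380,240) if n=="scene" else (290,130,450,250)
    cv2.imwrite(f"pics/a{n}.png",cv2.resize(C[0][b[1]:b[3],b[0]:b[2],::-1],None,fx=4,fy=4))
s=monitor.get_state();print(s["position"],s["width"],s["q"])
E
```

```text
time_s: 2.4
position: [0.6651, -0.0187, 0.3421]
ee_rot: [[-0.962, 0.272, -0.001], [0.272, 0.962, 0.001], [0.001, 0.0, -1.0]]
wrist_force: [0.2, 0.4, 1.0]
width: 0.005
[ 0.66442279 -0.01710572  0.34273907] 0.007431447488662301 [-1.29935983e-01  3.80456132e-01  1.18485633e+00  5.98374544e-04
  1.57653945e+00 -1.42755551e+00]
```

View pics/ascene.png

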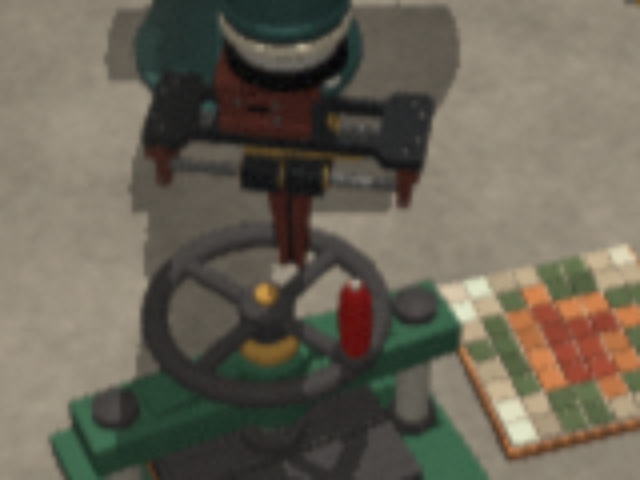

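View pics/atop.png

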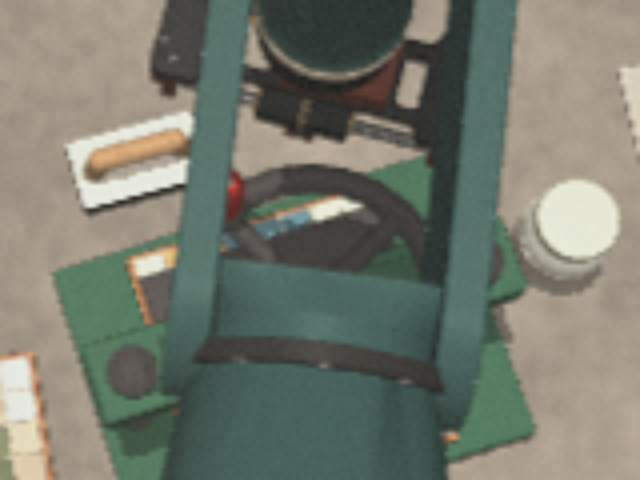

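The scene view shows the shut fingers at about (291,186), behind the red handle at (309,199) and clear of it. Next I descend and start the arc.

```bash
python3 -m crank '[{"delta_pos":[0,0,-0.04],"roll":0},{"delta_pos":[0,0,-0.08],"roll":0},{"delta_pos":[0,0,-0.102],"roll":0},{"delta_pos":[0,0,-0.102],"roll":0}]'
cat >> h.py <<'E'
HUB=np.array([.581,-.0325])
def arc(a1,step,z,n=10,a0=None,r=.085):
    s=monitor.get_state();p=s["position"];d=p[:2]-HUB
    a=np.degrees(np.arctan2(d[1],d[0]));print("t",round(s["time_s"],2),"at",p.round(4),"ang",a.round(1),"r",np.hypot(*d).round(4),"F",s["wrist_force"].round(1),"q",s["q"].round(2))
    a0=a if a0 is None else a0
    for i in range(n):
        b=np.radians(min(a0+step*(i+1),a1)); t=np.r_[HUB+r*np.array([np.cos(b),np.sin(b)]),z]
        print(np.degrees(b).round(0),(t-p).round(3).tolist())
E
python3 -c "
from h import *
arc(400,3,.24)"
```

```text
time_s: 2.9
position: [0.661, -0.0151, 0.2373]
ee_rot: [[-0.963, 0.268, -0.007], [0.268, 0.963, 0.002], [0.008, -0.0, -1.0]]
wrist_force: [-0.0, 0.9, 0.6]
width: 0.006
t 2.9 at [ 0.661  -0.0151  0.2373] ang 12.3 r 0.0819 F [-0.   0.9  0.6] q [-0.13  0.44  1.34  0.    1.37 -1.43]
15.0 [0.002, 0.005, 0.003]
18.0 [0.001, 0.009, 0.003]
21.0 [-0.001, 0.013, 0.003]
24.0 [-0.003, 0.018, 0.003]
27.0 [-0.004, 0.022, 0.003]
30.0 [-0.007, 0.025, 0.003]
33.0 [-0.009, 0.029, 0.003]
36.0 [-0.011, 0.033, 0.003]
39.0 [-0.014, 0.036, 0.003]
42.0 [-0.017, 0.04, 0.003]
```

```bash
python3 -m crank '[{"delta_pos":[0.002,0.005,0.003],"roll":0},{"delta_pos":[0.001,0.009,0.003],"roll":0},{"delta_pos":[-0.001,0.013,0.003],"roll":0},{"delta_pos":[-0.003,0.018,0.003],"roll":0},{"delta_pos":[-0.004,0.022,0.003],"roll":0},{"delta_pos":[-0.007,0.025,0.003],"roll":0},{"delta_pos":[-0.009,0.029,0.003],"roll":0},{"delta_pos":[-0.011,0.033,0.003],"roll":0},{"delta_pos":[-0.014,0.036,0.003],"roll":0},{"delta_pos":[-0.017,0.04,0.003],"roll":0}]'
python3 -c "
from h import *
arc(400,4,.24)
handle()
C=cam('scene');cv2.imwrite('pics/b.png',cv2.resize(C[0][120:240,220:380,::-1],None,fx=4,fy=4))"
```

```text
time_s: 3.9
position: [0.6441, 0.0251, 0.2405]
ee_rot: [[-0.963, 0.268, -0.007], [0.268, 0.963, 0.002], [0.007, -0.0, -1.0]]
wrist_force: [4.2, -1.8, 3.3]
width: 0.003
t 3.9 at [0.6441 0.0251 0.2405] ang 42.4 r 0.0854 F [ 4.2 -1.8  3.3] q [-0.07  0.41  1.38  0.    1.36 -1.37]
46.0 [-0.004, 0.004, -0.001]
50.0 [-0.009, 0.008, -0.001]
54.0 [-0.014, 0.012, -0.001]
58.0 [-0.019, 0.015, -0.001]
62.0 [-0.024, 0.018, -0.001]
66.0 [-0.029, 0.02, -0.001]
70.0 [-0.035, 0.022, -0.001]
74.0 [-0.04, 0.024, -0.001]
78.0 [-0.046, 0.026, -0.001]
82.0 [-0.052, 0.027, -0.001]
58 [314. 197.] [0.6345 0.0443] r 0.0936 ang 55.1
55 [340.5 186.5] [0.6206 0.0396] r 0.0823 ang 61.2
tri (array([0.62373023, 0.0425349 , 0.24195284]), np.float64(0.0066435155290871534))
```

View pics/b.png

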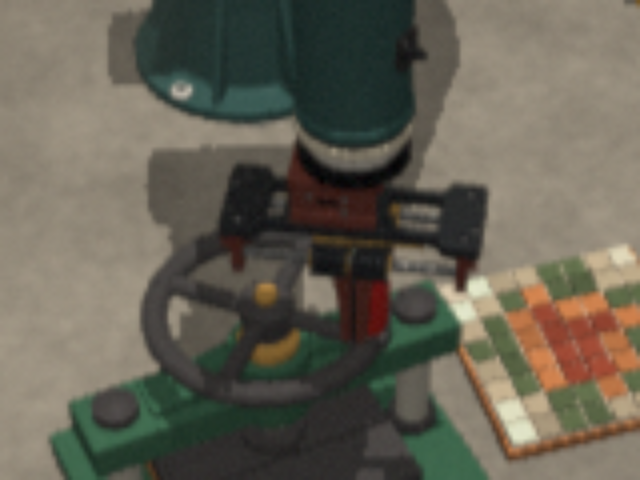

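The picture shows the fingers at (307,197), pressed behind the red handle at about (314,197). The wheel has turned roughly 18° and the push is working.

```bash
python3 -m crank '[{"delta_pos":[-0.004,0.004,0],"roll":0},{"delta_pos":[-0.009,0.008,0],"roll":0},{"delta_pos":[-0.014,0.012,0],"roll":0},{"delta_pos":[-0.019,0.015,0],"roll":0},{"delta_pos":[-0.024,0.018,0],"roll":0},{"delta_pos":[-0.029,0.02,0],"roll":0},{"delta_pos":[-0.035,0.022,0],"roll":0},{"delta_pos":[-0.04,0.024,0],"roll":0},{"delta_pos":[-0.046,0.026,0],"roll":0},{"delta_pos":[-0.052,0.027,0],"roll":0}]'
python3 -c "
from h import *
arc(400,4,.241)"
```

```text
time_s: 5.05
position: [0.591, 0.0527, 0.2402]
ee_rot: [[-0.964, 0.268, -0.008], [0.268, 0.964, 0.003], [0.009, 0.0, -1.0]]
wrist_force: [5.1, -1.4, 3.8]
width: 0.005
t 5.05 at [0.591  0.0527 0.2402] ang 83.3 r 0.0858 F [ 5.1 -1.4  3.8] q [-0.03  0.34  1.5   0.    1.32 -1.33]
87.0 [-0.006, -0.0, 0.001]
91.0 [-0.012, -0.0, 0.001]
95.0 [-0.018, -0.001, 0.001]
99.0 [-0.024, -0.001, 0.001]
103.0 [-0.03, -0.003, 0.001]
107.0 [-0.035, -0.004, 0.001]
111.0 [-0.041, -0.006, 0.001]
115.0 [-0.046, -0.008, 0.001]
119.0 [-0.052, -0.011, 0.001]
123.0 [-0.057, -0.014, 0.001]
```

```bash
python3 -m crank '[{"delta_pos":[-0.006,0,0.001],"roll":0},{"delta_pos":[-0.012,0,0.001],"roll":0},{"delta_pos":[-0.018,-0.001,0.001],"roll":0},{"delta_pos":[-0.024,-0.001,0.001],"roll":0},{"delta_pos":[-0.03,-0.003,0.001],"roll":0},{"delta_pos":[-0.035,-0.004,0.001],"roll":0},{"delta_pos":[-0.041,-0.006,0.001],"roll":0},{"delta_pos":[-0.046,-0.008,0.001],"roll":0},{"delta_pos":[-0.052,-0.011,0.001],"roll":0},{"delta_pos":[-0.057,-0.014,0.001],"roll":0}]'
python3 -c "
from h import *
arc(400,4,.242)
handle()
C=cam('scene');cv2.imwrite('pics/c.png',cv2.resize(C[0][120:240,220:380,::-1],None,fx=4,fy=4))"
```

```text
time_s: 6.05
position: [0.5327, 0.0388, 0.2409]
ee_rot: [[-0.964, 0.267, -0.01], [0.267, 0.964, 0.003], [0.01, 0.0, -1.0]]
wrist_force: [2.2, 4.2, -2.3]
width: 0.003
t 6.05 at [0.5327 0.0388 0.2409] ang 124.1 r 0.0861 F [ 2.2  4.2 -2.3] q [-0.06  0.25  1.62  0.    1.28 -1.36]
128.0 [-0.004, -0.004, 0.001]
132.0 [-0.009, -0.008, 0.001]
136.0 [-0.013, -0.012, 0.001]
140.0 [-0.017, -0.017, 0.001]
144.0 [-0.021, -0.021, 0.001]
148.0 [-0.024, -0.026, 0.001]
152.0 [-0.027, -0.032, 0.001]
156.0 [-0.029, -0.037, 0.001]
160.0 [-0.032, -0.042, 0.001]
164.0 [-0.033, -0.048, 0.001]
100 [301. 170.] [0.5146 0.0213] r 0.0855 ang 141.0
5 [350.5 230.5] [0.5056 0.0152] r 0.0892 ang 147.7
tri (array([0.50709573, 0.0184701 , 0.24623415]), np.float64(0.007333840294813524))
```

View pics/c.png

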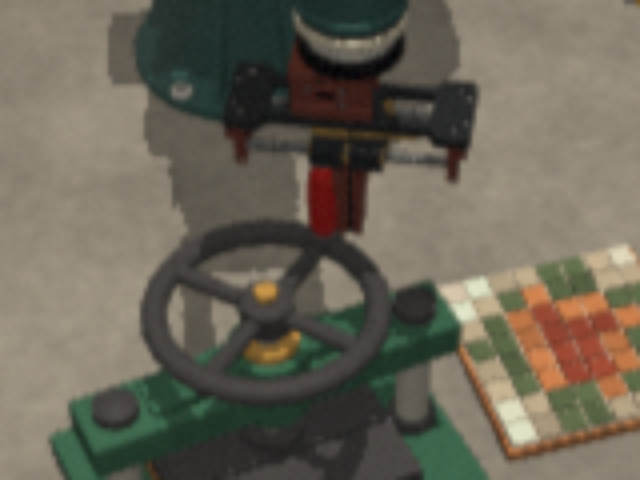

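The handle is now at (301,170), with the fingers pushing behind it at (307,170). The wheel has turned about 100°. I continue the arc.

```bash
python3 -m crank '[{"delta_pos":[-0.004,-0.004,0.001],"roll":0},{"delta_pos":[-0.009,-0.008,0.001],"roll":0},{"delta_pos":[-0.013,-0.012,0.001],"roll":0},{"delta_pos":[-0.017,-0.017,0.001],"roll":0},{"delta_pos":[-0.021,-0.021,0.001],"roll":0},{"delta_pos":[-0.024,-0.026,0.001],"roll":0},{"delta_pos":[-0.027,-0.032,0.001],"roll":0},{"delta_pos":[-0.029,-0.037,0.001],"roll":0},{"delta_pos":[-0.032,-0.042,0.001],"roll":0},{"delta_pos":[-0.033,-0.048,0.001],"roll":0}]'
python3 -c "
from h import *
arc(400,4,.243)"
```

```text
time_s: 7.2
position: [0.4996, -0.0102, 0.2422]
ee_rot: [[-0.963, 0.268, -0.01], [0.268, 0.963, 0.002], [0.01, -0.001, -1.0]]
wrist_force: [1.8, 4.7, 3.1]
width: 0.001
t 7.2 at [ 0.4996 -0.0102  0.2422] ang 164.7 r 0.0844 F [1.8 4.7 3.1] q [-0.16  0.2   1.69  0.    1.26 -1.46]
169.0 [-0.002, -0.006, 0.001]
173.0 [-0.003, -0.011, 0.001]
177.0 [-0.003, -0.017, 0.001]
181.0 [-0.004, -0.023, 0.001]
185.0 [-0.003, -0.029, 0.001]
189.0 [-0.003, -0.035, 0.001]
193.0 [-0.002, -0.041, 0.001]
197.0 [-0.0, -0.047, 0.001]
201.0 [0.002, -0.052, 0.001]
205.0 [0.004, -0.058, 0.001]
```

```bash
python3 -m crank '[{"delta_pos":[-0.002,-0.006,0.001],"roll":0},{"delta_pos":[-0.003,-0.011,0.001],"roll":0},{"delta_pos":[-0.003,-0.017,0.001],"roll":0},{"delta_pos":[-0.004,-0.023,0.001],"roll":0},{"delta_pos":[-0.003,-0.029,0.001],"roll":0},{"delta_pos":[-0.003,-0.035,0.001],"roll":0},{"delta_pos":[-0.002,-0.041,0.001],"roll":0},{"delta_pos":[0,-0.047,0.001],"roll":0},{"delta_pos":[0.002,-0.052,0.001],"roll":0},{"delta_pos":[0.004,-0.058,0.001],"roll":0}]'
python3 -c "
from h import *
arc(400,4,.244)
handle(.257)
C=cam('scene');cv2.imwrite('pics/d.png',cv2.resize(C[0][120:240,220:380,::-1],None,fx=4,fy=4))"
```

```text
time_s: 8.2
position: [0.5031, -0.0687, 0.243]
ee_rot: [[-0.963, 0.268, -0.011], [0.268, 0.964, 0.002], [0.011, -0.001, -1.0]]
wrist_force: [-2.5, 2.2, 1.4]
width: 0.007
t 8.2 at [ 0.5031 -0.0687  0.243 ] ang -155.1 r 0.0859 F [-2.5  2.2  1.4] q [-0.27  0.21  1.67 -0.    1.27 -1.57]
-151.0 [0.003, -0.005, 0.001]
-147.0 [0.007, -0.01, 0.001]
-143.0 [0.01, -0.015, 0.001]
-139.0 [0.014, -0.019, 0.001]
-135.0 [0.018, -0.024, 0.001]
-131.0 [0.022, -0.028, 0.001]
-127.0 [0.027, -0.032, 0.001]
-123.0 [0.031, -0.035, 0.001]
-119.0 [0.037, -0.038, 0.001]
-115.0 [0.042, -0.041, 0.001]
118 [264.5 173.5] [ 0.5205 -0.09  ] r 0.0835 ang -136.5
none
```

View pics/d.png

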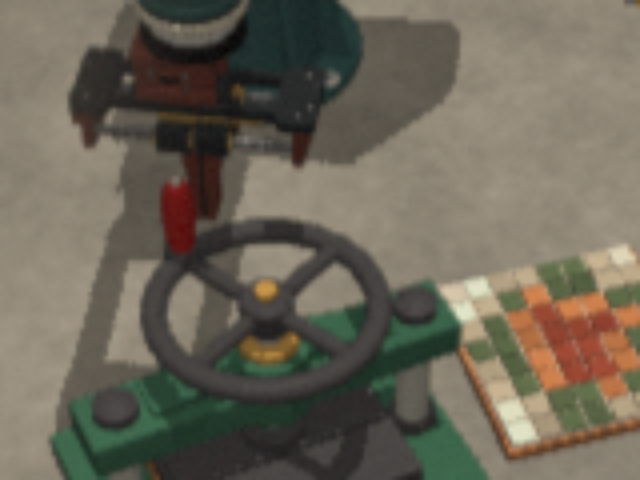

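The handle is at (264,173), which is about 181° turned. The fingers are behind it at (271,168).

```bash
python3 -m crank '[{"delta_pos":[0.003,-0.005,0.001],"roll":0},{"delta_pos":[0.007,-0.01,0.001],"roll":0},{"delta_pos":[0.01,-0.015,0.001],"roll":0},{"delta_pos":[0.014,-0.019,0.001],"roll":0},{"delta_pos":[0.018,-0.024,0.001],"roll":0},{"delta_pos":[0.022,-0.028,0.001],"roll":0},{"delta_pos":[0.027,-0.032,0.001],"roll":0},{"delta_pos":[0.031,-0.035,0.001],"roll":0},{"delta_pos":[0.037,-0.038,0.001],"roll":0},{"delta_pos":[0.042,-0.041,0.001],"roll":0}]'
python3 -c "
from h import *
arc(400,4,.245)"
```

```text
time_s: 9.35
position: [0.5465, -0.1106, 0.2443]
ee_rot: [[-0.963, 0.268, -0.009], [0.268, 0.963, 0.0], [0.009, -0.002, -1.0]]
wrist_force: [-4.5, 0.3, -0.0]
width: 0.008
t 9.35 at [ 0.5465 -0.1106  0.2443] ang -113.8 r 0.0853 F [-4.5  0.3 -0. ] q [-0.32  0.28  1.57 -0.    1.3  -1.62]
-110.0 [0.006, -0.002, 0.001]
-106.0 [0.011, -0.004, 0.001]
-102.0 [0.017, -0.005, 0.001]
-98.0 [0.023, -0.006, 0.001]
-94.0 [0.029, -0.007, 0.001]
-90.0 [0.035, -0.007, 0.001]
-86.0 [0.041, -0.007, 0.001]
-82.0 [0.047, -0.006, 0.001]
-78.0 [0.052, -0.005, 0.001]
-74.0 [0.058, -0.004, 0.001]
```

```bash
python3 -m crank '[{"delta_pos":[0.006,-0.002,0.001],"roll":0},{"delta_pos":[0.011,-0.004,0.001],"roll":0},{"delta_pos":[0.017,-0.005,0.001],"roll":0},{"delta_pos":[0.023,-0.006,0.001],"roll":0},{"delta_pos":[0.029,-0.007,0.001],"roll":0},{"delta_pos":[0.035,-0.007,0.001],"roll":0},{"delta_pos":[0.041,-0.007,0.001],"roll":0},{"delta_pos":[0.047,-0.006,0.001],"roll":0},{"delta_pos":[0.052,-0.005,0.001],"roll":0},{"delta_pos":[0.058,-0.004,0.001],"roll":0}]'
python3 -c "
from h import *
arc(400,4,.246)
handle(.259)
C=cam('scene');cv2.imwrite('pics/e.png',cv2.resize(C[0][120:240,220:380,::-1],None,fx=4,fy=4))"
```

```text
time_s: 10.35
position: [0.6052, -0.1151, 0.2457]
ee_rot: [[-0.963, 0.268, -0.009], [0.268, 0.963, -0.001], [0.008, -0.003, -1.0]]
wrist_force: [-3.8, -0.8, -0.1]
width: 0.006
t 10.35 at [ 0.6052 -0.1151  0.2457] ang -73.7 r 0.0861 F [-3.8 -0.8 -0.1] q [-0.3   0.37  1.44 -0.    1.34 -1.6 ]
-70.0 [0.005, 0.003, 0.0]
-66.0 [0.011, 0.005, 0.0]
-62.0 [0.016, 0.008, 0.0]
-58.0 [0.021, 0.011, 0.0]
-54.0 [0.026, 0.014, 0.0]
-50.0 [0.031, 0.018, 0.0]
-46.0 [0.035, 0.022, 0.0]
-42.0 [0.039, 0.026, 0.0]
-38.0 [0.043, 0.031, 0.0]
-34.0 [0.047, 0.035, 0.0]
129 [263.  199.5] [ 0.6312 -0.1021] r 0.0859 ang -54.2
none
```

View pics/e.png

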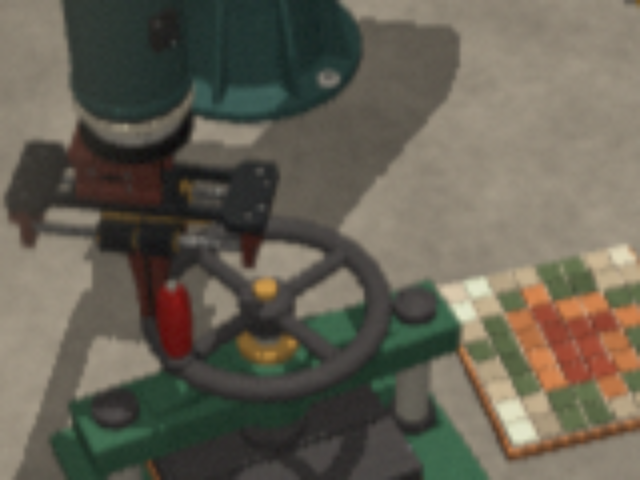

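The handle is at (263,199), about 263° turned, with the fingers behind it at (257,192). About 97° remain.

```bash
python3 -m crank '[{"delta_pos":[0.005,0.003,0.001],"roll":0},{"delta_pos":[0.011,0.005,0.001],"roll":0},{"delta_pos":[0.016,0.008,0.001],"roll":0},{"delta_pos":[0.021,0.011,0.001],"roll":0},{"delta_pos":[0.026,0.014,0.001],"roll":0},{"delta_pos":[0.031,0.018,0.001],"roll":0},{"delta_pos":[0.035,0.022,0.001],"roll":0},{"delta_pos":[0.039,0.026,0.001],"roll":0},{"delta_pos":[0.043,0.031,0.001],"roll":0},{"delta_pos":[0.047,0.035,0.001],"roll":0}]'
python3 -c "
from h import *
arc(400,4,.247)"
```

```text
time_s: 11.5
position: [0.6537, -0.0795, 0.2471]
ee_rot: [[-0.963, 0.268, -0.006], [0.268, 0.963, -0.001], [0.005, -0.002, -1.0]]
wrist_force: [-0.4, -4.2, 0.3]
width: 0.005
t 11.5 at [ 0.6537 -0.0795  0.2471] ang -32.9 r 0.0866 F [-0.4 -4.2  0.3] q [-0.22  0.43  1.34 -0.    1.38 -1.52]
-29.0 [0.002, 0.006, -0.0]
-25.0 [0.004, 0.011, -0.0]
-21.0 [0.007, 0.017, -0.0]
-17.0 [0.009, 0.022, -0.0]
-13.0 [0.01, 0.028, -0.0]
-9.0 [0.011, 0.034, -0.0]
-5.0 [0.012, 0.04, -0.0]
-1.0 [0.012, 0.046, -0.0]
3.0 [0.012, 0.052, -0.0]
7.0 [0.012, 0.058, -0.0]
```

```bash
python3 -m crank '[{"delta_pos":[0.002,0.006,0],"roll":0},{"delta_pos":[0.004,0.011,0],"roll":0},{"delta_pos":[0.007,0.017,0],"roll":0},{"delta_pos":[0.009,0.022,0],"roll":0},{"delta_pos":[0.01,0.028,0],"roll":0},{"delta_pos":[0.011,0.034,0],"roll":0},{"delta_pos":[0.012,0.04,0],"roll":0},{"delta_pos":[0.012,0.046,0],"roll":0},{"delta_pos":[0.012,0.052,0],"roll":0},{"delta_pos":[0.012,0.058,0],"roll":0}]'
python3 -c "
from h import *
arc(400,2,.247)
handle(.260)
C=cam('scene');cv2.imwrite('pics/f.png',cv2.resize(C[0][120:240,220:380,::-1],None,fx=4,fy=4))"
```

```text
time_s: 12.5
position: [0.6663, -0.0213, 0.2476]
ee_rot: [[-0.963, 0.268, -0.004], [0.268, 0.963, -0.001], [0.004, -0.002, -1.0]]
wrist_force: [-0.1, -3.9, 2.7]
width: 0.006
t 12.5 at [ 0.6663 -0.0213  0.2476] ang 7.5 r 0.086 F [-0.1 -3.9  2.7] q [-0.13  0.44  1.32 -0.    1.39 -1.43]
10.0 [-0.001, 0.003, -0.001]
12.0 [-0.002, 0.006, -0.001]
14.0 [-0.003, 0.009, -0.001]
16.0 [-0.003, 0.011, -0.001]
18.0 [-0.004, 0.014, -0.001]
20.0 [-0.005, 0.017, -0.001]
22.0 [-0.006, 0.02, -0.001]
24.0 [-0.007, 0.023, -0.001]
26.0 [-0.009, 0.025, -0.001]
28.0 [-0.01, 0.028, -0.001]
122 [301.5 202.5] [0.6587 0.005 ] r 0.0863 ang 25.7
40 [353.5 172.5] [0.656  0.0059] r 0.0843 ang 27.1
tri (array([0.65661077, 0.00548669, 0.25773373]), np.float64(0.0005385321817208116))
```

View pics/f.png

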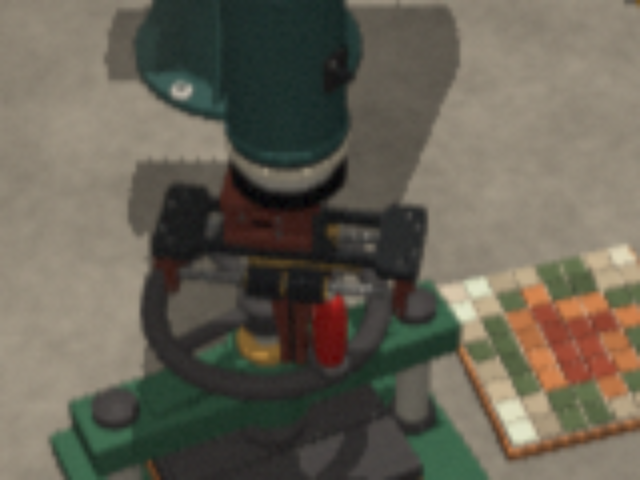

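The handle is at (301,202), at about 26°, so roughly 16° remain. I finish slowly with the fingers going to about 23.5°.

```bash
python3 -m crank '[{"delta_pos":[-0.001,0.003,0],"roll":0},{"delta_pos":[-0.002,0.006,0],"roll":0},{"delta_pos":[-0.003,0.009,0],"roll":0},{"delta_pos":[-0.003,0.011,0],"roll":0},{"delta_pos":[-0.004,0.014,0],"roll":0},{"delta_pos":[-0.005,0.017,0],"roll":0},{"delta_pos":[-0.006,0.02,0],"roll":0},{"delta_pos":[-0.007,0.022,0],"roll":0},{"delta_pos":[-0.007,0.022,0],"roll":0}]'
python3 -c "
from h import *
arc(400,2,.247,n=1)
handle(.2605)"
```

```text
time_s: 13.55
position: [0.6591, 0.0024, 0.2473]
ee_rot: [[-0.964, 0.267, -0.005], [0.267, 0.964, 0.001], [0.005, 0.0, -1.0]]
wrist_force: [3.0, -1.2, 1.5]
width: 0.004
t 13.55 at [0.6591 0.0024 0.2473] ang 24.1 r 0.0855 F [ 3.  -1.2  1.5] q [-0.1   0.43  1.34  0.    1.38 -1.4 ]
26.0 [-0.002, 0.002, -0.0]
106 [308.5 199. ] [0.6481 0.0264] r 0.0893 ang 41.3
44 [346.5 178. ] [0.6412 0.0242] r 0.0827 ang 43.3
tri (array([0.64281399, 0.0255239 , 0.25525949]), np.float64(0.003192791893255123))
```

The handle is back at about 42°, where it started. Now I back off and lift clear.

```bash
python3 -m crank '[{"delta_pos":[0.003,-0.008,0],"roll":0},{"delta_pos":[0.006,-0.02,0],"roll":0},{"delta_pos":[0.006,-0.02,0.03],"roll":0},{"delta_pos":[0.006,-0.02,0.07],"roll":0},{"delta_pos":[0.006,-0.02,0.11],"roll":0},{"delta_pos":[-0.03,-0.02,0.14],"roll":0},{"delta_pos":[-0.075,-0.02,0.15],"roll":0},{"delta_pos":[-0.12,-0.02,0.15],"roll":0},{"delta_pos":[-0.16,-0.02,0.15],"roll":0},{"delta_pos":[-0.2,-0.02,0.15],"roll":0}]'
python3 -m crank '[{"delta_pos":[0,0.04,0],"roll":0},{"delta_pos":[0,0.08,0],"roll":0},{"delta_pos":[0,0.12,0],"roll":0},{"delta_pos":[0,0.16,0],"roll":0},{"delta_pos":[-0.01,0.2,0],"roll":0},{"delta_pos":[-0.03,0.24,0],"roll":0},{"delta_pos":[-0.06,0.28,0],"roll":0},{"delta_pos":[-0.1,0.31,0],"roll":0},{"delta_pos":[-0.14,0.34,0],"roll":0},{"delta_pos":[-0.14,0.34,0],"roll":0}]'
python3 -c "
from h import *
handle(.2605)
for n in('scene','top'): cv2.imwrite(f'pics/g{n}.png',cam(n)[0][:,:,::-1])"
```

```text
time_s: 14.65
position: [0.457, -0.0182, 0.397]
ee_rot: [[-0.964, 0.267, -0.006], [0.267, 0.964, 0.002], [0.006, 0.0, -1.0]]
wrist_force: [0.3, -0.2, 0.6]
width: 0.006
time_s: 15.65
position: [0.3125, 0.3241, 0.397]
ee_rot: [[-0.965, 0.261, -0.009], [0.261, 0.965, 0.003], [0.009, 0.001, -1.0]]
wrist_force: [1.3, -0.5, 0.1]
width: 0.004
125 [308.5 198. ] [0.6442 0.027 ] r 0.0867 ang 43.3
44 [346.5 176. ] [0.6465 0.0241] r 0.0866 ang 40.8
tri (array([0.64611044, 0.02544553, 0.26268089]), np.float64(0.002485259348207138))
```

View pics/gscene.png

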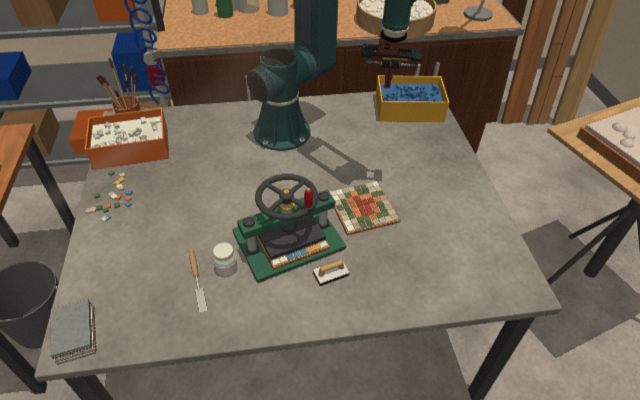

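View pics/gtop.png

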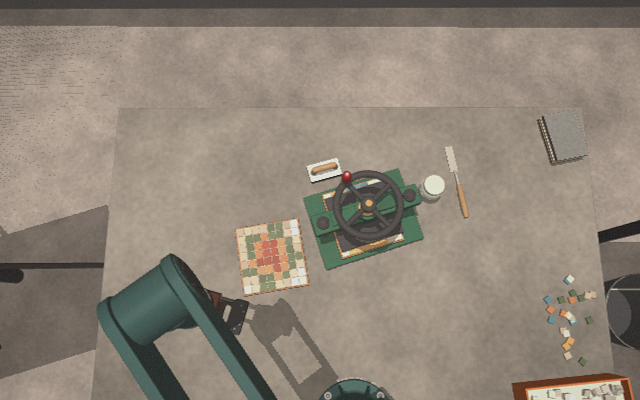

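Both views show the handle back where it began: scene (308,198), top (346,176). It has risen about 8 mm, its angle is 42° against 42.3°, nothing around it has moved, and the arm is clear. I'm handing in the job.

```bash
python3 -c "
from station import job_done
print(job_done())"
```

```text
the job is handed in; nothing more can be done
None
```

I pushed the hand wheel one full turn anticlockwise with the shut fingertips behind the red handle, without gripping it. I then backed the fingers off, lifted clear and handed the job in at about 16 s.

- **Handle angle:** it ended at about 42° round the wheel, against about 42.3° at the start. The two cameras differed by about 2.5° (43.3° and 40.8°), well inside the 17° allowed.
- **Rise:** the middle of the handle triangulated about 8.6 mm higher than at the start, which fits one turn at 8 mm per turn. I did not measure the platen itself.
- **Force:** pushing forces at the wrist stayed around 4 to 6 N.
- **Surroundings:** comparing the before and after pictures by eye, the panel, next panel, jar, knife and float look unmoved. I did not measure their positions.
- **Disagreements:** while the hand partly hid the handle, the two camera readings differed by up to about 7°. They came back together once the hand was clear.

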